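Empty the beads from the planter bowl and load it as a decorating kit

ROBOT

A 6-joint arm with a two-finger parallel gripper is mounted at the origin on the work surface. World frame = base frame: x ahead of the robot, y to its left, z up, the work surface at z = 0. Lengths are in m, angles in degrees, forces in N, time in s.
With the tool pointing down it reaches from about 0.4 to 0.825 m from the base axis. Payload 7 kg.
Tool frame: the origin (TCP) lies midway between the tips of the shut fingers; the grasp point (between the pads) lies 19 mm behind it; z points along the fingers, y is the direction in which the jaws open and shut (so a half turn about z gives the same grasp; the last joint's range is limited). The gripper opens to 88 mm and grips with 3 to 60 N. Pads are 19 mm wide; open, the fingers measure 130 mm over their backs; the gripper's body (78 mm by 193 mm) begins 47 mm behind the grasp point.
Start: joints at [-48.295, 20.546, 0.682, 0, -70.136, -16.507], TCP at [0.287, -0.611, 0.227] pointing down, gripper open.
Joint ranges: [-176.03, 176.03], [-82.01, 121.73], [-58.28, 71.71], [-173.87, 95.51], [-174.79, -0.11], [-173.66, 173.66]. Speed limits (degrees/s): [136.94, 136.94, 172.46, 180, 180, 180].

INTERFACE

Orientations are given as a 3x3 rotation matrix whose columns are the frame's x, y, z axes.
In Python, from rig import robot gives the robot as it stands. Calls block until the motion is done:
- robot.goto(position, orientation): joint-space move of the TCP to a pose.
- robot.servo_line(position, ori=None, speed=0.15): straight line of the TCP; ori=None keeps the orientation; speed is the mean speed in m/s.
- robot.movej(angles): joint-space move.
- robot.move_gripper(opening): opening from 0.0 (shut) to 1.0 (fully open); the grip force is fixed at half the most; returns when the fingers have stopped.
- robot.dwell(seconds).
- robot.ik(position, orientation): joint angles nearest the present ones, or None.
- robot.grab_frame(name): name is "side" or "top" or "wrist"; returns (picture, depth): 400x640x3 uint8, red, green, blue; 400x640 float32, m along the optical axis (not along the pixel's ray), 0 where there is no reading.
- robot.camera_info(name): a dict with "vfov" (degrees; the focal length in pixels is half the picture's height over the tangent of half this angle, whatever the lens; pixels are square), "cx", "cy" (the principal point, pixels), "view" (4x4, takes a point from world to camera coordinates); the wrist camera has in their place "T_tool_cam" (4x4, takes a point from camera to tool coordinates, whose origin is the TCP and whose axes are the flange's). Camera axes: x right, y down, z forward; pixel columns grow to the right and rows downward; lengths in m; the calibration is good to about 2 mm. A picture is of the moment at which its call begins: read the wrist's pose just before it. camera_info takes no time and is no camera call.
A pose or a line that the arm cannot do raises robot.Unreachable and nothing moves.
- robot.job_done(): hands the job in, once; it reports no verdict.
Readings, each from a call of its own:
- robot.read_t(): time.
- robot.read_qpos(): joint angles.
- robot.read_qvel(): joint speeds.
- robot.read_effort(): joint torques, N m.
- robot.read_position(): TCP position.
- robot.read_tcp_rot(): TCP orientation.
- robot.read_force(): force on the tool from outside, world axes, zero at the start.
- robot.read_ft_torque(): the same for the moment, N m.
- robot.read_grip_width(): opening from 0.0 (shut) to 1.0 (fully open).
Only numpy, scipy, OpenCV 4.12 (cv2) and the standard library are available. Lean on these libraries where they do the work, as an engineer would, in place of code of your own. Each camera call takes 0.05 s, during which the arm holds its last target. There are 200 camera calls.

TASK

Tip the wooden beads out of the dark brown planter bowl into the square plywood tray, then stand the empty bowl upright on the round cork mat and let go of it. Then put the stubby paint marker, the wooden printing stamp and the little glass jar, one after the other, into the bowl. All the beads must stay in the tray, and the tape roll, brush and cork block must stay where they are.

Things in the scene. Friction and masses are not known exactly. Their poses are not given: they have to be found in the camera images.
- bowl: dark brown plastic planter bowl, round, open: outer radius 46 mm at the foot, 85 mm at the rim, 58 mm high; straight wall 8 mm thick leaning outward 34 degrees from vertical; floor 8 mm thick (inner radius 38 mm at the floor, 75 at the rim), 300 g. Starts upright on the table, four beads in it. Grip: pinch the wall, gripper leaning like the wall. Origin: centre of its underside, z up
- mat: round cork mat, radius 70 mm, 4 mm thick, fixed to the table. Origin: centre of its underside
- tray: square open plywood tray, 200 x 200 mm outside, 40 mm high, walls and floor 5 mm, fixed to the table. Origin: centre of its underside; x and y along its sides
- bead0: round wooden bead, 26 mm diameter, 12 g, one of four alike, at first in the bowl. Origin: its centre
- bead1: round wooden bead, 26 mm diameter, 12 g, one of four alike, at first in the bowl. Origin: its centre
- bead2: round wooden bead, 26 mm diameter, 12 g, one of four alike, at first in the bowl. Origin: its centre
- bead3: round wooden bead, 26 mm diameter, 12 g, one of four alike, at first in the bowl. Origin: its centre
- marker: stubby white paint marker with a square grey cap, lying on the table: 84 mm long (along its x), 21 mm thick, the cap is the +x end (34 mm long, 21 mm square), the barrel is 20 mm in diameter. Origin: on its underside at mid-length
- stamp: wooden printing stamp standing on the table: a block 36 x 36 x 16 mm with a round knob on top (22 mm diameter between 32 and 42 mm up; total height 48 mm; neck 14 mm). Origin: centre of its underside; z up through the knob
- jar: small closed glass jar with a white lid, standing on the table, 34 mm diameter, 38 mm high. Origin: centre of its underside; z up
- tape: roll of paper tape lying flat, 90 mm outside diameter, 24 mm high; leave it. Origin: centre of its underside
- brush: paint brush lying, 200 mm long along its x; leave it. Origin: underside, about mid-length
- cork_block: cork block 90 x 60 x 30 mm; leave it. Origin: centre of its underside

How it is judged:
By the outcome, as a careful person would: the job done as asked, in the order asked, and still so for the second after the job is handed in, with the robot touching nothing.
It also fails if it takes over 72 s, if anything falls off the work surface, if the arm or the gripper's body presses on something with over 40 N, if the wrist force passes 120 N, or if a joint passes its speed limit or range.

## Working session

There is one attempt and no reset: what is moved stays moved. The work goes in short steps, each a Python script; the robot and the scene stay as the last script left them, time stands still between calls to the robot, and variables do not carry over. Pictures are saved under pics/ and viewed, about 8 in all and at most 12, crops included, and the job is handed in when it is done.

```bash
ls; mkdir -p pics
python3 - <<'E'
from rig import robot
import cv2,numpy as np
for n in("top","side"):
    im,d=robot.grab_frame(n); cv2.imwrite(f"pics/{n}0.png",im[:,:,::-1]); np.savez(f"{n}0.npz",im=im,d=d)
    i=robot.camera_info(n);print(n,i['vfov'],i['cx'],i['cy'],i.keys());print(np.round(i['view'],3), (d>0).mean())
print(robot.camera_info("wrist"))
print(robot.read_t(), robot.read_tcp_rot(),robot.read_position())
E
```

```text
pics
top 42.252774848600005 315.71231515546344 201.56537323759204 dict_keys(['vfov', 'cx', 'cy', 'view'])
[[ 0.015 -1.    -0.004  0.026]
 [-0.993 -0.015 -0.118  0.628]
 [ 0.118  0.006 -0.993  1.091]
 [ 0.     0.     0.     1.   ]] 0.996015625
side 54.11533606059022 325.9554518627161 195.16705777525212 dict_keys(['vfov', 'cx', 'cy', 'view'])
[[-0.769 -0.639 -0.025  0.497]
 [-0.335  0.437 -0.835  0.241]
 [ 0.544 -0.634 -0.55   0.589]
 [ 0.     0.     0.     1.   ]] 0.9961015625
{'vfov': 61.29305747235047, 'cx': 318.6013067884583, 'cy': 203.9620336233105, 'T_tool_cam': array([[ 8.29378441e-04, -9.53167692e-01, -3.02441174e-01,
         8.45833756e-02],
       [ 9.99999573e-01,  6.67627918e-04,  6.38195931e-04,
         7.07046269e-05],
       [-4.06389571e-04, -3.02441574e-01,  9.53167839e-01,
        -1.57874191e-01],
       [ 0.00000000e+00,  0.00000000e+00,  0.00000000e+00,
         1.00000000e+00]])}
0.1 [[-9.04871256e-01 -4.25684690e-01 -7.44986318e-04]
 [-4.25685321e-01  9.04870376e-01  1.26870262e-03]
 [ 1.34048768e-04  1.46514227e-03 -9.99998918e-01]] [ 0.28718723 -0.61037204  0.22572522]
```

View pics/top0.png

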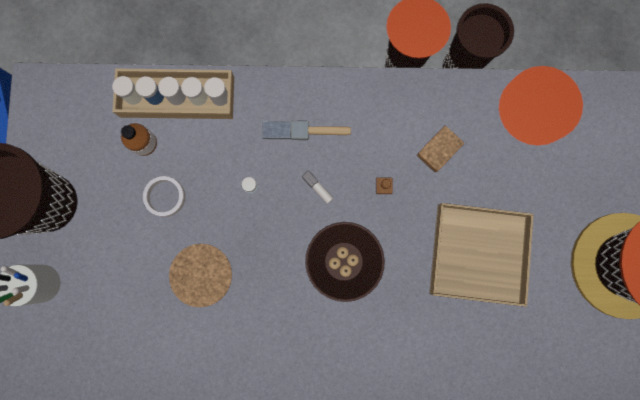

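View pics/side0.png

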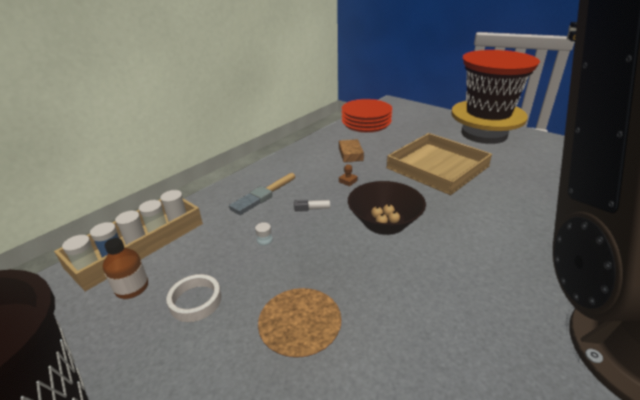

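The top view shows the bowl at (344,261) with four beads, tray (482,254), mat (200,275), marker (317,187), stamp (384,185) and jar (249,184). The side view agrees. Next I'll measure them from the top view.

```bash
cat > h.py <<'E'
import numpy as np,cv2
from rig import robot
def K(n):
    i=robot.camera_info(n); return 200/np.tan(np.radians(i['vfov']/2)),i['cx'],i['cy'],i
def pose(n):
    f,cx,cy,i=K(n)
    if n!="wrist": return np.linalg.inv(i['view'])
    T=np.eye(4);T[:3,:3]=robot.read_tcp_rot();T[:3,3]=robot.read_position();return T@i['T_tool_cam']
def plane(n,uv,z,T=None):
    f,cx,cy,i=K(n); T=pose(n) if T is None else T
    uv=np.atleast_2d(uv).astype(float)
    d=np.c_[(uv-[cx,cy])/f,np.ones(len(uv))]@T[:3,:3].T
    return T[:3,3]+d*((z-T[2,3])/d[:,2])[:,None]
def cloud(n,d,T=None):
    f,cx,cy,i=K(n); T=pose(n) if T is None else T
    v,u=np.mgrid[:400,:640]; P=np.stack([(u-cx)/f*d,(v-cy)/f*d,d],-1)
    return P@T[:3,:3].T+T[:3,3]
E
python3 - <<'E'
from h import *
Z=np.load('top0.npz');im,d=Z['im'],Z['d'];P=cloud('top',d)
hsv=cv2.cvtColor(im,cv2.COLOR_RGB2HSV)
print('table z',np.median(P[320:380,100:500,2]))
def box(n,r0,r1,c0,c1,zmin):
    m=np.zeros((400,640),np.uint8); m[r0:r1,c0:c1]=P[r0:r1,c0:c1,2]>zmin
    p=P[m>0]; rect=cv2.minAreaRect(p[:,:2].astype(np.float32)); pix=np.argwhere(m)[:,::-1]
    print(n,len(p),'zmax %.3f'%np.percentile(p[:,2],98),'med',p[:,:2].mean(0).round(4),'rect',np.round(rect[0],4),np.round(rect[1],4),round(rect[2],1)); return p
b=box('bowl',215,310,298,392,.03)
box('tray',195,315,425,540,.025);
box('marker',165,210,298,338,.008);box('stamp',172,200,370,400,.008);box('stampknob',172,200,370,400,.03)
box('jar',172,198,237,262,.01);box('tape',170,222,138,190,.01);box('cork',120,175,412,470,.01);box('brush',115,145,255,360,.006)
m=(hsv[...,0]>7)&(hsv[...,0]<22)&(hsv[...,1]>90);mm=np.zeros_like(m);mm[235:315,160:240]=m[235:315,160:240]
(c,s,a)=cv2.minAreaRect(np.argwhere(mm)[:,::-1].astype(np.float32));print('mat',c,s,plane('top',c,.004))
# bowl rim ellipse by colour
g=(im.max(2)<60);mm=np.zeros((400,640),np.uint8);mm[210:315,295:395]=g[210:315,295:395]
cs=max(cv2.findContours(mm,cv2.RETR_EXTERNAL,cv2.CHAIN_APPROX_NONE)[0],key=cv2.contourArea)[:,0]
w=plane('top',cs,.058)[:,:2].astype(np.float32);print('rim',cv2.fitEllipse(w))
# marker ends
mk=(P[...,2]>.012);sub=np.zeros_like(mk);sub[165:210,298:338]=mk[165:210,298:338]
p=P[sub][:,:2];v=hsv[...,2][sub];print('cap',p[v<130].mean(0),'barrel',p[v>170].mean(0))
E
```

```text
table z 0.00017248005270409372
bowl 3020 zmax 0.062 med [ 0.4993 -0.0278] rect [ 0.4994 -0.0271] [0.1661 0.1673] 0.4
tray 1371 zmax 1.158 med [ 0.521 -0.312] rect [ 0.5333 -0.2012] [0.4501 0.2001] 83.9
marker 352 zmax 0.027 med [0.6602 0.0344] rect [0.6008 0.0212] [0.2058 0.058 ] 11.4
stamp 265 zmax 0.050 med [ 0.6662 -0.1134] rect [ 0.5843 -0.0588] [0.0469 0.2478] 56.4
stampknob 85 zmax 0.052 med [ 0.6665 -0.113 ] rect [ 0.5893 -0.0428] [0.0203 0.2377] 48.0
jar 187 zmax 0.043 med [0.6616 0.1813] rect [0.5905 0.1072] [0.2459 0.0298] 45.9
tape 592 zmax 0.029 med [0.6345 0.369 ] rect [0.5933 0.2176] [0.4161 0.0887] 74.3
cork 1126 zmax 0.035 med [ 0.7488 -0.2354] rect [ 0.6338 -0.1281] [0.06  0.419] 46.9
brush 1223 zmax 0.024 med [0.7897 0.0773] rect [0.6912 0.0116] [0.3428 0.1976] 24.8
mat (200.0, 275.5) (61.0, 60.0) [[0.46336546 0.28916313 0.004     ]]
rim ((0.4995054602622986, -0.026838326826691628), (0.1557331532239914, 0.15591943264007568), 136.38699340820312)
cap [0.67935729 0.05064769] barrel [0.64967357 0.02223372]
```

```bash
cat >> h.py <<'E'
def nrm(v): v=np.array(v,float);return v/np.linalg.norm(v)
def bowl_grasp(c,zb,a,tilt=0.,flip=1,ins=.033,pivot=None):
    """TCP pose pinching the wall at azimuth a (deg); bowl centre of underside c,zb;
    tilt: bowl axis leans by tilt (deg) away from the gripped side."""
    a=np.radians(a);th=np.radians(tilt);r=np.array([np.cos(a),np.sin(a),0]);up=np.array([0,0,1.])
    r2=np.cos(th)*r+np.sin(th)*up; u2=np.cos(th)*up-np.sin(th)*r
    s,co=np.sin(np.radians(34)),np.cos(np.radians(34))
    h=.058-ins*co; rad=.0802-ins*s   # mid-wall
    p=np.r_[c,zb]+r2*rad+u2*h
    z=-(s*r2+co*u2); y=flip*(co*r2-s*u2); x=np.cross(y,z)
    return p,np.c_[x,y,z]
def down(ang):
    a=np.radians(ang);y=np.array([np.cos(a),np.sin(a),0]);z=np.array([0,0,-1.]);return np.c_[np.cross(y,z),y,z]
E
python3 - <<'E'
from h import *
Z=np.load('top0.npz');im,d=Z['im'],Z['d'];P=cloud('top',d);ok=(d>0)&(P[...,2]<.1)
def box(n,r0,r1,c0,c1,zmin):
    m=np.zeros((400,640),bool); m[r0:r1,c0:c1]=((P[...,2]>zmin)&ok)[r0:r1,c0:c1]
    p=P[m]; q=cv2.minAreaRect(p[:,:2].astype(np.float32))
    print(n,p.mean(0).round(4),'rect',np.round(q[0],4),np.round(q[1],4),round(q[2],1))
box('tray',195,315,425,540,.025);box('marker',165,210,298,338,.008);box('stamp',172,200,370,400,.008);box('knob',172,200,370,400,.035);box('jar',172,198,237,262,.025);box('cork',120,175,412,470,.01)
B=[.4994,-.027];M=[.4634,.2892]
n=np.array([0,0,.1])
def t(p,R):
    q=robot.ik(p,R);return None if q is None else np.round(q).astype(int)
for fl in(1,-1):
  for a in range(0,360,30):
    g=bowl_grasp(B,0,a,0,fl);l=bowl_grasp(B,.1,a,0,fl)
    m=t(*bowl_grasp(M,.004,a,0,fl))
    pr=t(g[0]-.08*g[1][:,2],g[1])
    print(fl,a,t(*g),t(*l) is not None,pr is not None,'mat',m)
E
```

```text
tray [ 0.5226 -0.3318  0.0374] rect [ 0.5201 -0.325 ] [0.2013 0.2001] 83.9
marker [0.6635 0.0345 0.0194] rect [0.6635 0.0337] [0.0841 0.0206] 44.1
stamp [ 0.6669 -0.1139  0.0257] rect [ 0.6687 -0.1158] [0.0365 0.0349] 89.7
knob [ 0.6686 -0.1147  0.0462] rect [ 0.6687 -0.1154] [0.0201 0.0202] 2.4
jar [0.6641 0.1836 0.0378] rect [0.6648 0.1835] [0.0314 0.0292] 2.3
cork [ 0.7515 -0.2382  0.0299] rect [ 0.7532 -0.24  ] [0.06   0.0916] 47.2
1 0 [ 12  42   3  -7 -85 170] True True mat [ 35  43  11 -19 -88 151]
1 30 None False False mat [ 45  45  12  -8 -90 168]
1 60 [  34   34  -21   15  -67 -164] True True mat None
1 90 [  43   26  -42   32  -51 -160] True True mat [  65   38  -12   14  -72 -164]
1 120 None True False mat [  74   30  -33   29  -56 -157]
1 150 None False False mat [  73   20  -57   60  -39 -160]
1 180 None False False mat None
1 210 [-12   9 -39 -56 -27  89] True True mat None
1 240 [-19  19 -25 -47 -49 112] True True mat [ 30  10 -37 -53 -21  77]
1 270 [-16  28 -12 -36 -65 126] True True mat [ 18  19 -23 -47 -46 105]
1 300 [ -8  35  -1 -27 -77 140] True True mat [ 20  29 
[... 165 characters left out ...]
 [ 23  39  -6   4 -79   5] True True mat [ 45  45  12  -8 -90 -12]
-1 60 [ 34  34 -21  15 -67  16] True True mat [ 55  43   3   3 -84   4]
-1 90 [ 43  26 -42  32 -51  20] True True mat [ 65  38 -12  14 -72  16]
-1 120 None True False mat [ 74  30 -33  29 -56  23]
-1 150 None False False mat [ 73  20 -57  60 -39  20]
-1 180 None False False mat None
-1 210 [-12   9 -39 -56 -27 -91] True True mat None
-1 240 [-19  19 -25 -47 -49 -68] True True mat [  30   10  -37  -53  -21 -103]
-1 270 [-16  28 -12 -36 -65 -54] True True mat [ 18  19 -23 -47 -46 -75]
-1 300 [ -8  35  -1 -27 -77 -40] True True mat [ 20  29  -9 -38 -64 -59]
-1 330 [  2  40   4 -17 -85 -25] True True mat [ 26  37   3 -28 -79 -45]
```

Run:
```python
from h import *
for fl in(1,-1):
  for a in range(0,360,30):
   for tl in(90,110):
    for x in(.48,.52,.56):
     r=np.array([np.cos(np.radians(a)),np.sin(np.radians(a))])
     q=robot.ik(*bowl_grasp(np.array([x,-.3])+r*.06,.17,a,tl,fl))
     if q is not None: print(fl,a,tl,x,np.round(q).astype(int))
```

```text
1 0 90 0.48 [-45   1 -25 -66 -39 -91]
1 0 90 0.52 [-40   3 -22 -66 -36 -93]
1 0 90 0.56 [-36   5 -20 -66 -33 -96]
1 0 110 0.48 [-70  15 -33 -95 -67 -44]
1 0 110 0.52 [-66  16 -31 -98 -63 -44]
1 0 110 0.56 [ -62   17  -29 -101  -60  -44]
1 30 90 0.48 [-51  13 -11 -61 -70 -74]
1 30 90 0.52 [-48  15  -9 -61 -68 -76]
1 30 90 0.56 [-45  16  -6 -62 -66 -78]
1 30 110 0.48 [-65  25 -13 -76 -85 -52]
1 30 110 0.52 [-62  26 -11 -78 -83 -53]
1 30 110 0.56 [-59  27  -9 -79 -81 -55]
1 60 90 0.48 [-48  24   4 -52 -92 -63]
1 60 90 0.52 [-45  26   7 -53 -91 -66]
1 60 90 0.56 [-43  28  11 -54 -91 -68]
1 60 110 0.48 [ -57   36    7  -64 -105  -54]
1 60 110 0.52 [ -54   37   10  -66 -104  -56]
1 60 110 0.56 [ -52   38   13  -67 -103  -59]
1 90 90 0.48 [ -40   34   17  -43 -111  -52]
1 90 90 0.52 [ -38   36   22  -44 -111  -55]
1 90 90 0.56 [ -37   38   26  -46 -112  -58]
1 90 110 0.48 [ -46   45   25  -55 -124  -52]
1 90 110 0.52 [ -45   47   29  -57 -125  -56]
1 90 110 0.56 [ -43   49   34  -60 -125  -59]
1 120 90 0.48 [ -30   40   25  -30 -123  -35]
1 120 90 0.52 [ -29   43   31  -32 -125  -39]
1 120 
[... 3729 characters left out ...]
56 [   3   51    6   29 -116 -159]
-1 240 90 0.48 [   8   23  -32   41  -81 -153]
-1 240 90 0.52 [   8   26  -27   41  -82 -151]
-1 240 90 0.56 [   7   30  -21   42  -83 -150]
-1 240 110 0.48 [  13   35  -33   46  -91 -164]
-1 240 110 0.52 [  12   38  -28   47  -93 -162]
-1 240 110 0.56 [  11   40  -22   47  -94 -160]
-1 270 90 0.48 [   6   11  -54   69  -62 -152]
-1 270 90 0.52 [   6   15  -49   69  -62 -150]
-1 270 90 0.56 [   6   18  -45   68  -63 -149]
-1 270 110 0.52 [  11   26  -55   77  -78 -171]
-1 270 110 0.56 [  10   29  -50   77  -78 -169]
-1 330 110 0.48 [ -72   10  -55 -131  -58  161]
-1 330 110 0.52 [ -66   13  -54 -138  -58  164]
-1 330 110 0.56 [ -60   15  -52 -145  -57  167]
```

```bash
cat >> h.py <<'E'
B=np.array([.4994,-.027]);M=np.array([.4634,.2892]);TR=np.array([.5201,-.325])
def lip_pose(lip,lz,a,tilt,fl=-1):
    th=np.radians(tilt);r=np.array([np.cos(np.radians(a)),np.sin(np.radians(a))])
    c=np.array(lip)+r*(.085*np.cos(th)+.058*np.sin(th)); z=lz+.085*np.sin(th)-.058*np.cos(th)
    return bowl_grasp(c,z,a,tilt,fl)
def tilts(a):
    r=np.array([np.cos(np.radians(a)),np.sin(np.radians(a))])
    for tl in(0,30,55,75,95,115):
        yield tl,lip_pose(TR+r*(-.075+.09*min(tl,55)/55),.14-.065*min(tl,55)/55,a,tl)
E
python3 - <<'E'
from h import *
def t(p,R):
    q=robot.ik(p,R);return None if q is None else np.round(q).astype(int)
g=bowl_grasp(B,0,60,0,-1)
for k in(0,.06,.1,.14): print('back',k,t(g[0]-k*g[1][:,2],g[1]))
for z in(.1,.15):print('lift',t(*bowl_grasp(B,z,60,0,-1)),t(*bowl_grasp((B+TR)/2,z,60,0,-1)))
for a in(30,60,90):
    for tl,p in tilts(a): print(a,tl,p[0].round(3),t(*p))
for a in(60,90):
    for z in(.004,.1): 
        m=bowl_grasp(M,z,a,0,-1);print('mat',a,z,t(*m),t(m[0]-.1*m[1][:,2],m[1]))
E
```

```text
back 0 [ 34  34 -21  15 -67  16]
back 0.06 [ 36  33 -15  14 -74  17]
back 0.1 [ 36  32 -11  13 -79  17]
back 0.14 [ 37  31  -6  13 -84  18]
lift [ 34  27 -17  14 -78  19] [ 21  26 -22  22 -71  26]
lift [ 34  25 -14  14 -83  20] [ 21  23 -19  21 -77  28]
30 0 [ 0.582 -0.289  0.113] [  0  38  -1  16 -82  23]
30 30 [ 0.62  -0.268  0.154] [ -6  25  -4   3 -65  34]
30 55 [ 0.625 -0.264  0.18 ] [-16  17  -6 -19 -53  55]
30 75 [ 0.589 -0.285  0.21 ] [-33  14  -6 -44 -57  84]
30 95 [ 0.546 -0.31   0.224] [-53  19  -7 -66 -72 110]
30 115 [ 0.501 -0.336  0.22 ] [-67  31  -8 -78 -90 129]
60 0 [ 0.556 -0.263  0.113] [  8  28 -23  29 -64  33]
60 30 [ 0.578 -0.226  0.154] [ -1  19 -13   4 -60  59]
60 55 [ 0.581 -0.22   0.18 ] [-17  18  -4 -23 -65  86]
60 75 [ 0.56  -0.256  0.21 ] [-34  22   4 -42 -79 105]
60 95 [ 0.535 -0.299  0.224] [-49  30  10 -56 -96 117]
60 115 [ 0.509 -0.344  0.22 ] [ -59   42   15  -68 -111  123]
90 0 [ 0.52  -0.253  0.113] [  9  16 -48  51 -45  38]
90 30 [ 0.52  -0.21   0.154] [  1  12 -23   5 -55  86]
90 55 [ 0.52  -0.203  0.18 ] [-16  18  -4 -21 -75 113]
90 75 [ 0.52  -0.246  0.21 ] [-31  28  12 -35 -96 124]
90 95 [ 0.52  -0.296  0.224] [ -41   40   26  -47 -116  126]
90 115 [ 0.52  -0.347  0.22 ] [ -48   53   38  -63 -132  120]
mat 60 0.004 [ 55  43   3   3 -84   4] [ 55  43  16   3 -97   4]
mat 60 0.1 [ 55  38   7   3 -93   4] [  55   40   22    3 -106    5]
mat 90 0.004 [ 65  38 -12  14 -72  16] [ 67  37  -1  13 -84  18]
mat 90 0.1 [ 65  32  -8  14 -82  19] [ 67  32   4  13 -94  20]
```

Run:
```python
from h import *
g=bowl_grasp(B,0,60,0,-1)
robot.move_gripper(.35)
robot.goto(g[0]-.12*g[1][:,2],g[1]); print(robot.read_t(),robot.read_position(),g[0]-.12*g[1][:,2])
robot.servo_line(g[0],speed=.15); print(robot.read_t(),robot.read_force())
robot.move_gripper(0); print(robot.read_t(),robot.read_grip_width(),robot.read_force())
robot.servo_line(bowl_grasp(B,.1,60,0,-1)[0],speed=.15); print(robot.read_t(),robot.read_grip_width(),robot.read_force())
a,_=robot.grab_frame('side');b,d=robot.grab_frame('top')
cv2.imwrite('pics/lift.png',np.hstack([a[50:350,200:600],b[100:400,230:560]])[:,:,::-1])
```

```text
3.8667 [0.56399553 0.08371028 0.13029947] [0.56382489 0.08458719 0.13012627]
4.8167 [-0.46710149  0.1139274   0.40998792]
5.3583 0.0738361020148059 [-1.97480112  0.22695238  7.45597323]
6.175 0.07470593028472618 [ 0.27076729  0.69730866 -2.93797243]
```

View pics/lift.png

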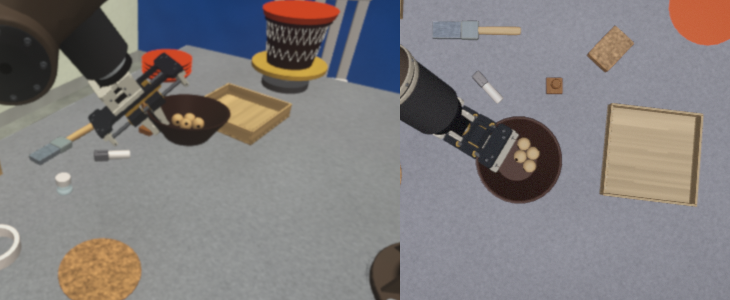

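The bowl is held level with all four beads in it, in crop at about (525,155). Next: carry and pour.

Run:
```python
from h import *
for i,(tl,p) in enumerate(tilts(60)):
    robot.servo_line(p[0],p[1],speed=.2 if i==0 else .1 if i==1 else .07)
    print(tl,robot.read_t(),robot.read_grip_width())
robot.dwell(.5)
a,_=robot.grab_frame('side');b,d=robot.grab_frame('top')
cv2.imwrite('pics/pour.png',np.hstack([a[50:350,260:600],b[120:400,330:640].repeat(1,0) if 0 else b[100:400,330:640]])[:,:,::-1])
```

```text
0 7.8833 0.06818365504302083
30 8.6333 0.07015838548223334
55 9.2167 0.06887613263283893
75 10.1083 0.07197071170562636
95 11.0 0.07061646063329328
115 11.8917 0.07201474357914611
```

View pics/pour.png

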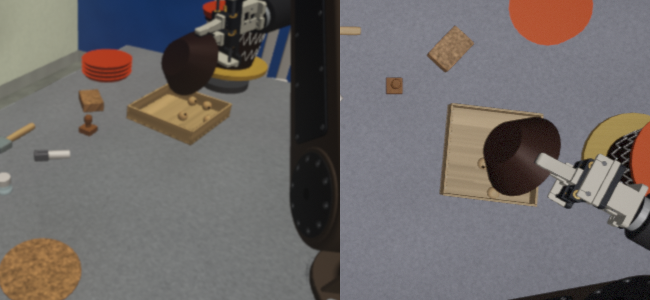

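Run:
```python
from h import *
for i,(tl,p) in enumerate(list(tilts(60))[::-1]):
    if i in(2,4,5): robot.servo_line(p[0],p[1],speed=.12)
p=bowl_grasp((B+TR)/2,.12,60,0,-1);robot.servo_line(p[0],p[1],speed=.25)
p=bowl_grasp(M,.07,90,0,-1);robot.servo_line(p[0],p[1],speed=.3)
print(robot.read_t(),robot.read_grip_width(),robot.read_force())
robot.dwell(.2)
a,_=robot.grab_frame('side');b,d=robot.grab_frame('top');np.savez('hold.npz',im=b,d=d)
cv2.imwrite('pics/hold.png',np.hstack([a[100:400,100:480],b[130:400,130:540][:, :] if 0 else b[100:400,130:540]])[:,:,::-1])
P=cloud('top',d);q=P[(d>0)&(P[...,2]>.115)&(P[...,2]<.14)&(np.hypot(P[...,0]-M[0],P[...,1]-M[1])<.1)]
print(len(q),q.mean(0),np.percentile(q[:,2],[5,50,95]))
A=np.c_[q,np.ones(len(q))]
```

```text
17.5917 0.06928159098226289 [-0.1091421  -0.23256595 -3.23089797]
1403 [0.46456871 0.27851164 0.12271356] [0.11595655 0.12270381 0.12946561]
```

View pics/hold.png

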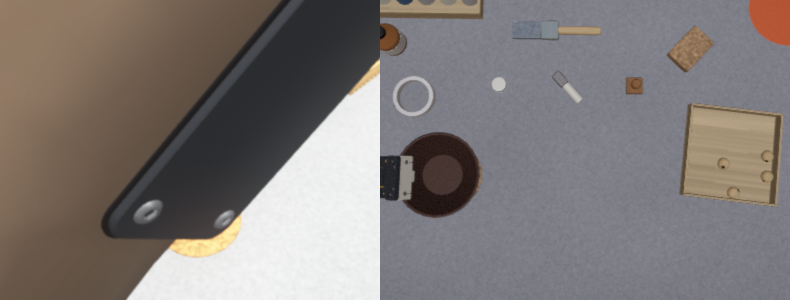

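All four beads are in the tray and the bowl is empty over the mat. Next: lower and release.

Run:
```python
from h import *
Z=np.load('hold.npz');P=cloud('top',Z['d']);d=Z['d']
print('centre',plane('top',[188,274],.128))
for nm,c in(('near x',(188,313)),('far x',(188,235)),('right',(227,274))):
    w=P[c[1]-6:c[1]+7,c[0]-6:c[0]+7].reshape(-1,3);w=w[w[:,2]>.05];print(nm,np.percentile(w[:,2],[50,95]).round(4))
for z in(.012,.007,.005,.003):
    robot.servo_line(bowl_grasp(M,z,90,0,-1)[0],speed=.12 if z>.01 else .03)
    f=robot.read_force();print(z,f.round(2) if hasattr(f,'round') else f)
    if f[2]>0: break
robot.move_gripper(.35)
R=robot.read_tcp_rot();p=robot.read_position()
robot.servo_line(p-.11*R[:,2],speed=.2)
print(robot.read_t(),robot.read_qpos())
```

```text
centre [[0.46924078 0.28505662 0.128     ]]
near x [0.123  0.1303]
far x [0.1186 0.1245]
right [0.1196 0.1254]
0.012 [-1.44 -0.48 -2.37]
0.007 [ 0.2   0.75 -0.5 ]
0.005 [-1.22  2.58  4.07]
20.45 [ 67.32856652  36.43012395  -0.26513434  12.43866216 -85.39699349
  18.08228093]
```

```bash
cat >> h.py <<'E'
def rim(im):
    T=pose('top');u=plane_px([.466,.287,.062]);m=np.zeros((400,640),np.uint8)
    r0,c0=int(u[1]),int(u[0]);s=(slice(r0-55,r0+55),slice(max(c0-55,0),c0+55));m[s]=(im.max(2)<60)[s]
    c=max(cv2.findContours(m,cv2.RETR_EXTERNAL,cv2.CHAIN_APPROX_NONE)[0],key=cv2.contourArea)
    return cv2.fitEllipse(plane('top',cv2.convexHull(c)[:,0],.062)[:,:2].astype(np.float32))
def plane_px(p):
    f,cx,cy,i=K('top');q=(i['view']@np.r_[p,1])[:3];return f*q[0]/q[2]+cx,f*q[1]/q[2]+cy
def pick(p,z,ang,op,hover=.1):
    robot.move_gripper(op)
    q=[down(ang),down(ang+180)];cur=np.array(robot.read_qpos())
    P=np.r_[p,z];H=np.r_[p,z+hover]
    R=min((r for r in q if robot.ik(H,r) is not None),key=lambda r:np.abs(np.array(robot.ik(H,r))-cur).max())
    robot.goto(H,R);robot.servo_line(P,speed=.12);robot.move_gripper(0)
    print('picked',robot.read_t(),robot.read_grip_width()*88,robot.read_force())
    robot.servo_line(H,speed=.25);print('lifted',robot.read_grip_width()*88,robot.read_force())
E
python3 - <<'E'
from h import *
pick([.6614,.0316],.006,134,.6,.13)
b,d=robot.grab_frame('top');np.savez('p1.npz',im=b,d=d);print(robot.read_t(),rim(b))
cv2.imwrite('pics/p1.png',b[80:400,120:560][:,:,::-1])
for ph in range(0,180,30): 
    print(ph,[None if (q:=robot.ik([.466,.287,.05],down(ph+k))) is None else np.round(q).astype(int) for k in(0,180)])
print(robot.read_qpos())
E
```

```text
picked 24.5667 19.183354397442788 [-1.03498522 -0.37531924  2.54101152]
lifted 18.84721586888299 [-0.15647689  0.09210751 -1.63808313]
25.2833 ((0.4583991765975952, 0.21595877408981323), (0.05663618817925453, 0.28702616691589355), 104.9607162475586)
0 [array([ 52,  19, -28,   0, -43, 128]), array([ 52,  19, -28,   0, -43, -52])]
30 [array([ 52,  19, -28,   0, -43, 158]), array([ 52,  19, -28,   0, -43, -22])]
60 [array([  52,   19,  -28,    0,  -43, -172]), array([ 52,  19, -28,   0, -43,   8])]
90 [array([  52,   19,  -28,    0,  -43, -142]), array([ 52,  19, -28,   0, -43,  38])]
120 [array([  52,   19,  -28,    0,  -43, -112]), array([ 52,  19, -28,   0, -43,  68])]
150 [array([ 52,  19, -28,   0, -43, -82]), array([ 52,  19, -28,   0, -43,  98])]
[ 1.95721457e+01  2.31050438e+01 -7.87403720e+00 -3.11684231e-02
 -5.90793636e+01 -6.55726033e+01]
```

View pics/p1.png

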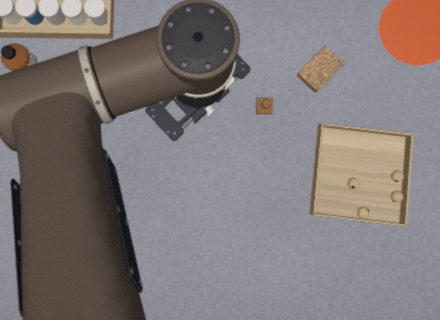

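Run:
```python
from h import *
C=np.array([.466,.287])
robot.goto(np.r_[C-[0,0],.2],down(180))
T=pose('wrist');w,d=robot.grab_frame('wrist')
P=cloud('wrist',d,T);np.savez('w1.npz',im=w,d=d,T=T);print(robot.read_t())
q=P[(d>.1)&(P[...,2]>.055)&(P[...,2]<.068)];print(len(q))
print(cv2.fitEllipse(cv2.convexHull(q[:,:2].astype(np.float32))), q[:,:2].min(0),q[:,:2].max(0),np.percentile(q[:,2],[50,99]))
cv2.imwrite('pics/w1.png',w[:,:,::-1])
```

```text
26.575
5431
((0.5573840141296387, 0.3706565201282501), (0.21783269941806793, 0.42654168605804443), 131.59059143066406) [0.38116474 0.20418399] [0.72884068 0.43475195] [0.06073852 0.06302029]
```

View pics/w1.png

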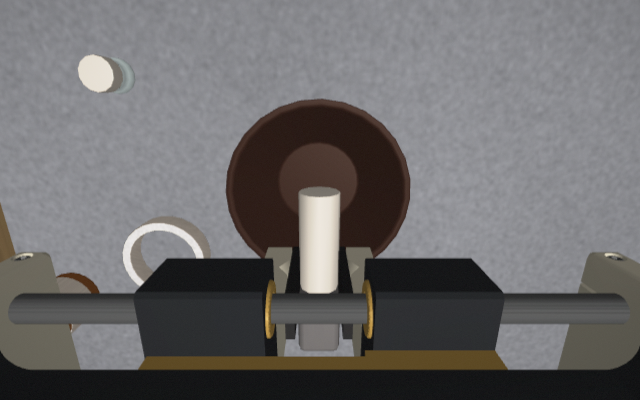

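Wrist view: bowl upright, rim from column 227 to 410 with its top at row 99, marker level in the jaws. I'll fit the rim locally, then place the marker.

Run:
```python
from h import *
Z=np.load('w1.npz');d,T=Z['d'],Z['T'];P=cloud('wrist',d,T)
C=np.array([.466,.287])
v,u=np.mgrid[:400,:640]
q=P[(d>.1)&(P[...,2]>.056)&(P[...,2]<.068)&(np.hypot(P[...,0]-C[0],P[...,1]-C[1])<.1)&(v<240)][:,:2]
c=C.copy();A=np.c_[2*q,np.ones(len(q))];s=np.linalg.lstsq(A,(q**2).sum(1),rcond=None)[0];print('circle',s[:2],np.sqrt(s[2]+s[:2]@s[:2]),len(q))
print(plane('wrist',[[227,187],[410,187],[319,99]],.06,T))
C=s[:2]
if np.hypot(*(C-[.466,.287]))>.012: raise SystemExit('check')
np.save('C.npy',C)
R=robot.read_tcp_rot()
# marker centre 3 mm cap-side of TCP; cap is at tool -x (image bottom)
cdir=-R[:2,0]
t=C-.003*cdir
print('cap dir',cdir)
robot.servo_line(np.r_[t,.075],speed=.2)
robot.servo_line(np.r_[t,.030],speed=.08);print(robot.read_force())
robot.move_gripper(.40);robot.servo_line(np.r_[t,.2],speed=.25)
T=pose('wrist');w,d=robot.grab_frame('wrist');np.savez('w2.npz',im=w,d=d,T=T);print(robot.read_t())
cv2.imwrite('pics/w2.png',w[:,:,::-1])
```

```text
circle [0.46498904 0.2873148 ] 0.07846932629318139 4608
[[0.54740515 0.28139159 0.06      ]
 [0.38087534 0.28153414 0.06      ]
 [0.46370281 0.20499341 0.06      ]]
cap dir [0.0018287  0.99999794]
[0.1099927  0.11737461 0.51603627]
29.4917
```

View pics/w2.png

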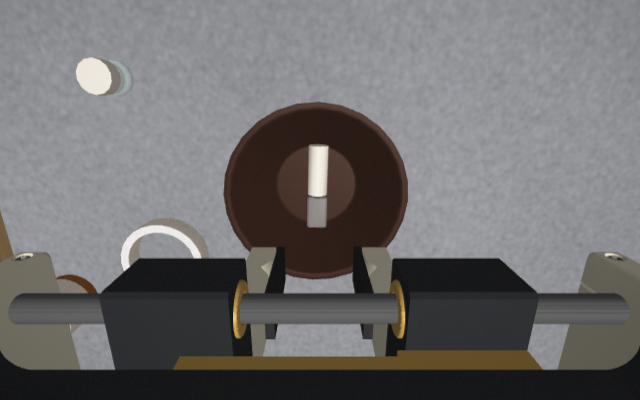

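The marker lies centred in the bowl, along y. Next: stamp onto the +x side.

```bash
cat >> h.py <<'E'
def put(off,zrel,op):
    C=np.load('C.npy')+off;R=robot.read_tcp_rot()
    cur=np.array(robot.read_qpos());H=np.r_[C,.17]
    R=min((r for r in(down(90),down(270)) if robot.ik(H,r) is not None),key=lambda r:np.abs(np.array(robot.ik(H,r))-cur).max())
    robot.goto(H,R);f0=robot.read_force();robot.servo_line(np.r_[C,zrel+.025],speed=.2)
    robot.servo_line(np.r_[C,zrel],speed=.08);print('df',robot.read_force()-f0)
    robot.move_gripper(op);robot.servo_line(np.r_[C,.2],speed=.25);print('put',robot.read_t())
E
python3 - <<'E'
from h import *
pick([.6687,-.1154],.019,90,.6,.13)
put(np.array([.031,0]),.055,.45)
T=pose('wrist');w,d=robot.grab_frame('wrist');np.savez('w3.npz',im=w,d=d,T=T)
cv2.imwrite('pics/w3.png',w[:,:,::-1])
E
```

```text
picked 33.5833 20.528121173893652 [ 0.27022626 -0.00398032  1.01704124]
lifted 20.515790713252606 [-0.59577841 -0.13792737 -0.7855565 ]
df [-0.3577497  -0.98241164  1.10632695]
put 38.2333
```

View pics/w3.png

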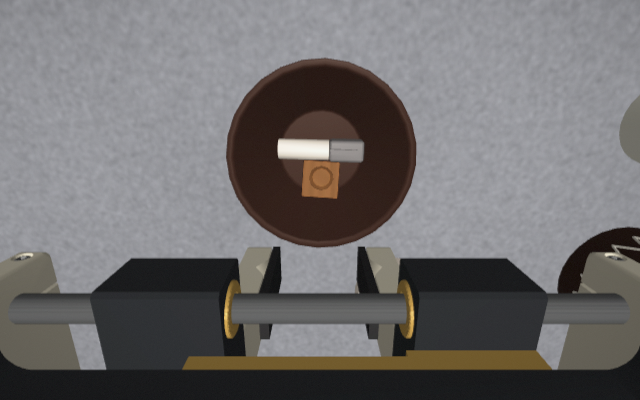

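The stamp stands at (321,180) beside the marker at (320,150). Now the jar goes to the −x side.

Run:
```python
from h import *
pick([.6648,.1835],.016,90,.65,.13)
put(np.array([-.032,0]),.048,.5)
T=pose('wrist');w,d=robot.grab_frame('wrist');np.savez('w4.npz',im=w,d=d,T=T)
robot.goto([.30,-.60,.25],down(115));robot.dwell(.3)
b,d=robot.grab_frame('top');np.savez('fin.npz',im=b,d=d)
a,_=robot.grab_frame('side');print(robot.read_t(),robot.read_position())
cv2.imwrite('pics/fin.png',np.vstack([np.hstack([b[60:330,120:520]]),np.hstack([w[30:280,180:430],a[230:380,200:350].repeat(1,0) if 0 else a[180:430-50,200:350]] if 0 else [cv2.resize(w[30:280,200:450],(200,200)),cv2.resize(a[230:370,230:370],(200,200))])])[:,:,::-1])
```

```text
picked 41.4667 30.882689557774544 [0.23001412 0.01371258 1.61560515]
lifted 30.99560160419981 [ 0.6041851  -0.13386064 -0.86584482]
df [-0.37653585  0.20806553  0.66854239]
put 45.4833
49.075 [ 0.30012175 -0.5999195   0.25000981]
```

View pics/fin.png

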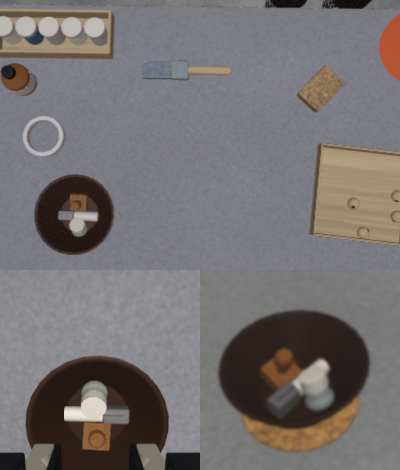

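All three items are in the upright bowl on the mat. The four beads are in the tray. Compare the untouched things once, then hand in.

Run:
```python
from h import *
for n in('top0','fin'):
    Z=np.load(n+'.npz');d=Z['d'];P=cloud('top',d)
    for r0,r1,c0,c1 in((170,222,138,190),(120,175,412,470),(115,145,255,360)):
        p=P[r0:r1,c0:c1].reshape(-1,3);p=p[(p[:,2]>.008)&(p[:,2]<.1)];print(n,p.mean(0).round(4))
Z=np.load('fin.npz');print('rim',rim(Z['im']))
robot.job_done()
```

```text
top0 [0.637  0.3747 0.0218]
top0 [ 0.7513 -0.238   0.0297]
top0 [0.7925 0.0782 0.0181]
fin [0.6372 0.3745 0.0219]
fin [ 0.7513 -0.238   0.0297]
fin [0.7923 0.0783 0.0181]
rim ((0.4677054286003113, 0.2893258035182953), (0.1579175740480423, 0.15830521285533905), 20.871482849121094)
the job is handed in; nothing more can be done
```

The job is done and handed in at about 49 s on the robot's clock, inside the 72 s limit. I tipped the beads into the tray, stood the empty bowl on the cork mat, then put in the marker, the stamp and the jar, in that order.

- **Beads:** the final top view shows all four in the tray.
- **Bowl:** it stands upright, its rim centre about 4 mm from the mat's measured centre. The marker, stamp and jar are all inside it.
- **Tape, brush and cork block:** each is within 0.3 mm of its position at the start.
- **Gripper:** open and away from everything at hand-in.

One measurement disagreed: the first rim fit after placing the bowl failed because the arm blocked the top camera. I used the wrist camera instead, and it and the final top view agreed to about 3 mm.

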